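# Shut the draught shield and tare the balance through its touchless sensor

### The job

Tare the laboratory balance for the cup on its pan: with the fingertips, push the glass top cover of its draught shield fully shut by the blue grip bar (do not pinch the bar), and then point from above at the green-ringed touchless sensor on the separate terminal and stay there for two seconds, fingertips about two centimetres above it and not touching. Then draw the hand well back. Touch nothing on the terminal, never point close above its orange-ringed sensor (it would print), and leave the cup, the bottle and the beaker where they stand.

Things in the scene. Friction and masses are not known exactly. Their poses are not given: they have to be found in the camera images.
- balance: White precision balance, fixed. Origin on the bench under the middle of its glass chamber; x from its front to its back, y to its left seen from the front, z up. Base x -130 to 200 mm, y +-100 mm, 74 mm high. Chamber x and y +-90 mm, rim 240 mm above the bench; behind it a rear housing x 90 to 195 mm, y +-90 mm, 234 mm high. Steel pan inside, 100 mm across, top 95 mm above the bench.
- cover (a joint): How far the chamber's clear glass top cover stands open, in m: 0 is fully shut (a stop), 0.125 fully open. It slides level along the balance's x axis, towards the back to open, towards the front to shut; stays where it is left; about 1.5 N moves it. It starts 50 to 120 mm open.
- handle (a point): Centre of the top of the cover's blue grip bar, moving with it (axes as the balance). The bar rises 18 mm from the glass, is 12 mm thick along x, 70 mm long along y; the glass's top face is 239 mm above the bench and reaches 21 mm in front of and 151 mm behind this point. Shut, the point is 65 mm in front of the balance's origin. Push it from one side; fingers astride the bar count as pinching.
- terminal: Separate terminal of the balance, fixed on the bench left or right of it: grey and black sloping panel 110 mm deep, 164 mm wide, a blue display between two round touchless sensors. Origin on the bench under its middle; x from its front to its back, y to its left seen from the front, z up. The panel's top face is 32 mm above the bench at its front edge, 58 mm at the back. Not to be touched.
- tare_sensor (a point): The tare sensor: a dark red window in a bright green ring 27 mm across, at the right end of the terminal's panel seen from its front. The point is the middle of the window's face, 49 mm above the bench; same axes as the terminal (z is straight up). It reacts to fingertips held vertically over it, within 20 mm sideways, from 5 to 40 mm above.
- print_sensor (a point): The print sensor, which must not be set off: a dark red window in an orange ring 27 mm across, at the left end of the terminal's panel, 128 mm from the tare sensor, same height and axes. It reacts to fingertips within 25 mm sideways and less than 50 mm above it.
- cup: Loose white plastic weighing cup, 52 mm across, 38 mm high, standing on the balance's pan. Origin at the centre of its underside, z up.
- bottle: Loose white reagent bottle with a paper label, 48 mm across, 85 mm high, on the bench beside the balance. Origin at the centre of its underside, z up.
- beaker: Loose glass beaker, 66 mm across, 85 mm high, on the bench beside the balance. Origin at the centre of its underside, z up.
- rack: Blue tube rack, fixed, 205 mm along x, 95 mm along y, 46 mm high (58 mm over the tube caps), on the side of the balance where the terminal is not. Origin on the bench under its middle, z up.

How it is judged:
By the outcome, as a careful person would: the job done as asked, in the order asked, and still so for the second after the job is handed in, with the robot touching nothing.
It also fails if it takes over 48 s, if anything falls off the work surface, if the arm or the gripper's body presses on something with over 40 N, if the wrist force passes 120 N, or if a joint passes its speed limit or range.

### The arm

A 6-joint arm with a two-finger parallel gripper is mounted at the origin on the work surface. World frame = base frame: x ahead of the robot, y to its left, z up, the work surface at z = 0. Lengths are in m, angles in rad, forces in N, time in s.
With the tool pointing down it reaches from about 0.35 to 0.775 m from the base axis. Payload 5.5 kg.
Tool frame: the origin (TCP) lies on the centre line of the jaws, within the pads' length; the fingertips stand 11 mm ahead of it and the grasp point (between the pads) lies 8 mm behind it; z points along the fingers, y is the direction in which the jaws open and shut (so a half turn about z gives the same grasp; the last joint's range is limited). The gripper opens to 85 mm and grips with 20 to 120 N. Pads are 22 mm wide; open, the fingers measure 114 mm over their backs; the gripper's body (76 mm by 85 mm) begins 54 mm behind the grasp point. The pads swing forward as they close: fully open they stand 13 mm farther back than shut.
Start: joints at [1.038, 0.313, 0.046, 1.304, 0, 1.431], TCP at [0.22, 0.531, 0.242] pointing down, gripper open.
Joint ranges: [-2.76, 2.76], [-0.86, 1.69], [-1.03, 1.26], [-2.2, 2.34], [-1.47, 1.5], [-3.14, 3.14]. Speed limits (rad/s): [2.57, 2.57, 3.14, 3.14, 3.14, 3.14].

### API

Orientations are given as a unit quaternion [w, x, y, z].
In Python, from workcell import env, imaging, order gives the robot as it stands. The module is installed in compiled form; this text tells all that it offers.
- The arm moves only by the tool move_arm, never from a script. Its argument "deltas" is one flat list of numbers, 7 for each row, row after row: the gripper's target within -1 to 1 (shut at 1, half-way at 0, fully open at -1), then the shift along the tool's x, y, z in m, then the turn, a rotation vector about the tool's x, y, z in degrees. In form: [jaw, tx, ty, tz, ax, ay, az, jaw, tx, ty, tz, ax, ay, az, ...]. A call has 1 to 10 rows; each row shifts and turns the commanded pose from where the row before left it, along the tool's axes as they then stand; what a row does not reach is not made up. A row lasts 1/8 s, in which the tool goes at most 62.5 mm and 10.7 degrees, less where a joint would pass 70% of its speed; a pose out of reach is approached as far as the arm can. A call is refused whole if a number of a shift passes 0.0625 or a number of a turn 10.7, either way. A call with a gripper value outside its range is refused whole. The fingers move at their own pace and stop on an object; "squeeze" is the grip in N (left out, the last holds). Time passes only in rows, so rows that do not move let the fingers close. It gives the time, the measured TCP pose, the force and the opening at its end, in the units of the state.
- env.get_state(): the state, without advancing time (a new reading comes with each control period).
- imaging.read_camera(name): name is "scene" or "top" or "wrist"; returns a dict with "img" (420x560x3 uint8, red, green, blue), "z_map" (420x560 float32, m along the optical axis (not along the pixel's ray), 0 where there is no reading), "fx", "fy", "cx", "cy" (pixels), "rvec" (rotation vector, rad) and "tvec" (3), from world to camera coordinates, as OpenCV has them. Camera axes: x right, y down, z forward; pixel columns grow to the right and rows downward; lengths in m; the calibration is good to about 2 mm. A picture is of the moment at which its call begins.
- order.hand_in(): hands the job in, once; it reports no verdict.
Trained networks look in a picture, given as the dict that the camera call returned (one of the last four; its "shot" number tells which), for a name from the list of things; names that differ only in an ending like _2 or _b are one class to them, and where a whole thing is asked for, a point or a joint stands for the part that bears it (a point fixed in the world has none). Each returns a list of dicts, best first, with "confidence" (0 to 1); they miss things now and then, are a little off and sometimes report something else, mostly with a low value. They report only what shows in the picture. A call takes as long as a camera call.
- imaging.recognise(picture, thing): "centre" ([column, row] in pixels, amid what is visible of it).
- imaging.cut_out(picture, thing): "mask" (420x560 bool, what is visible of it) and "centre" ([column, row] in pixels, amid what is visible of it).
The state is a dict: "clock": time; "joint_pos": joint angles; "qvel": joint speeds; "tau": joint torques, N m; "tcp_pos": TCP position; "orientation": TCP orientation; "wrist_force": force on the tool from outside, world axes, zero at the start; "ft_torque": the same for the moment, N m; "finger_gap": finger opening in m.
Only numpy, scipy, OpenCV 4.12 (cv2) and the standard library are available. Lean on these libraries where they do the work, as an engineer would, in place of code of your own. Each camera call takes 0.05 s, during which the arm holds its last target.

## Working session

There is one attempt and no reset: what is moved stays moved. The work goes in short steps, Python scripts to look and compute and a tool call to move; the robot and the scene stay as the last step left them, time stands still between calls to the robot, and variables do not carry over. Pictures are saved under pics/ and viewed, and the job is handed in when it is done.

Besides the shell and the picture viewer there is one more tool, called after "Call:" as name(argument=value, ...) on one line, values as JSON. move_arm: Moves the arm, as the interface text tells. Its arguments: {"type":"object","properties":{"deltas":{"type":"array"},"squeeze":{"type":"number"}},"required":["deltas"]}

```bash
mkdir -p pics; cat > h.py <<'E'
import numpy as np,cv2
from workcell import env,imaging,order
def cam(n,save=None):
    p=imaging.read_camera(n)
    if save: cv2.imwrite('pics/'+save+'.png',p['img'][:,:,::-1])
    return p
def w(p,u,v,z=None):
    R=cv2.Rodrigues(np.array(p['rvec'],float))[0];t=np.array(p['tvec'],float).ravel()
    u=np.asarray(u,float);v=np.asarray(v,float)
    d=np.stack([(u-p['cx'])/p['fx'],(v-p['cy'])/p['fy'],np.ones_like(u)],-1)
    o=-R.T@t; dw=d@R
    if z is None:
        s=p['z_map'][np.round(v).astype(int),np.round(u).astype(int)]
    else: s=(z-o[2])/dw[...,2]
    return o+dw*np.asarray(s)[...,None]
def pix(p,X):
    return cv2.projectPoints(np.array(X,float).reshape(-1,1,3),np.array(p['rvec'],float),np.array(p['tvec'],float),np.array([[p['fx'],0,p['cx']],[0,p['fy'],p['cy']],[0,0,1.]]),None)[0][:,0]
E
python3 - <<'E'
from h import *
print(env.get_state())
for n in ['scene','top']:
    p=cam(n,n+'0')
    for t in ['handle','tare_sensor','print_sensor','cup','bottle','beaker','terminal','balance','rack','cover']:
        r=imaging.recognise(p,t)
        for q in r[:2]:
            c=q['centre']; print(n,t,round(q['confidence'],2),np.round(c),w(p,*c).round(3))
E
```

```text
{'clock': 0.0, 'joint_pos': array([ 1.03842519e+00,  3.14016751e-01,  4.49425236e-02,  1.30354118e+00,
       -5.13368439e-06,  1.43114984e+00]), 'qvel': array([-0.00099238,  0.00043883, -0.00043093, -0.00058861, -0.00020708,
       -0.00079153]), 'tau': array([-2.65320878e-04, -4.80623460e+01,  2.98534352e+01,  1.95004331e-02,
       -3.25815108e-05, -8.78915500e-06]), 'tcp_pos': array([0.2198436 , 0.53078976, 0.24138461]), 'orientation': array([-2.97471924e-04,  1.95102779e-01,  9.80782381e-01, -8.59523524e-04]), 'wrist_force': array([-0.35733234, -0.34230887, -0.8848677 ]), 'ft_torque': array([0.0016816 , 0.00371797, 0.00978903]), 'finger_gap': 0.08562792400270522}
scene handle 0.71 [318. 262.] [ 0.736 -0.032  0.238]
scene tare_sensor 0.97 [164. 262.] [ 0.476 -0.299  0.051]
scene print_sensor 0.75 [162. 258.] [ 0.464 -0.298  0.051]
scene bottle 0.8 [223. 313.] [ 0.669 -0.227  0.061]
scene beaker 0.87 [384. 220.] [0.637 0.262 0.023]
scene beaker 0.72 [164. 259.] [ 0.471 -0.297  0.052]
scene terminal 0.64 [162. 259.] [ 0.465 -0.299  0.048]
scene terminal 0.35 [222. 314.] [ 0.671 -0.23   0.064]
scene balance 0.98 [304. 264.] [ 0.727 -0.058  0.239]
scene rack 0.79 [352. 169.] [0.46  0.276 0.047]
top handle 0.76 [299. 113.] [ 0.734 -0.025  0.237]
top tare_sensor 0.83 [421. 257.] [ 0.452 -0.296  0.048]
top print_sensor 0.67 [417. 258.] [ 0.449 -0.286  0.047]
top cup 0.91 [310. 175.] [ 0.643 -0.046  0.098]
top bottle 0.67 [384. 174.] [ 0.647 -0.221  0.062]
top bottle 0.39 [308. 174.] [ 0.645 -0.042  0.1  ]
top beaker 0.88 [188. 184.] [0.655 0.256 0.004]
top terminal 0.75 [424. 259.] [ 0.448 -0.302  0.044]
top balance 0.8 [304. 155.] [ 0.645 -0.031  0.241]
top balance 0.36 [188. 182.] [0.661 0.257 0.007]
top rack 0.79 [178. 268.] [0.444 0.27  0.046]
top cover 0.98 [300. 117.] [ 0.724 -0.027  0.24 ]
```

View pics/scene0.png

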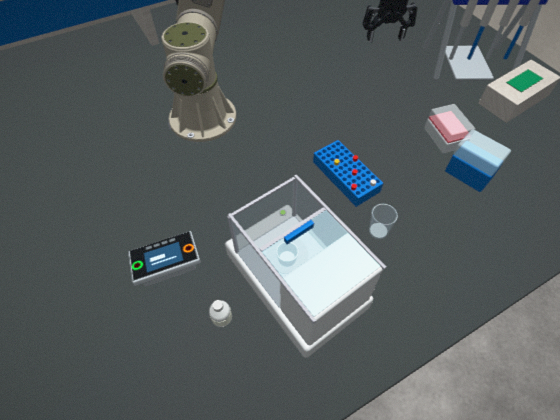

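View pics/top0.png

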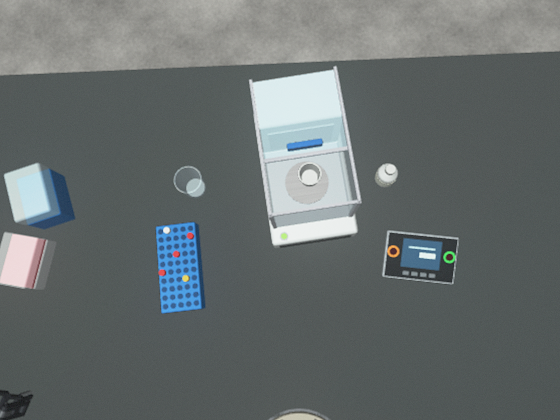

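```bash
python3 - <<'E'
from h import *
def seg(p,lo,hi,box,amin=20):
    hsv=cv2.cvtColor(p['img'],cv2.COLOR_RGB2HSV); m=cv2.inRange(hsv,lo,hi)
    k=np.zeros_like(m);x0,y0,x1,y1=box;k[y0:y1,x0:x1]=1;m*=k
    n,l,s,c=cv2.connectedComponentsWithStats(m);i=1+np.argmax(s[1:,4]); return l==i,s[i],c[i]
for n,bx in [('top',dict(h=(275,130,335,160),g=(435,240,470,275),o=(380,238,403,265))),('scene',dict(h=(275,210,325,250),g=(125,255,150,280),o=(178,235,202,260)))]:
    p=cam(n)
    m,s,c=seg(p,(100,150,60),(125,255,255),bx['h']); v,u=np.nonzero(m)
    X=w(p,u,v); print(n,'bar',s,c,'depth med',np.median(X,0).round(4),'zrange',np.percentile(X[:,2],[2,50,98]).round(3))
    X=X[abs(X[:,2]-0.257)<.006]; print(len(X))
    if len(X): print(cv2.minAreaRect((X[:,:2]*1000).astype(np.float32)))
    print(cv2.minAreaRect((w(p,u,v,.257)[:,:2]*1000).astype(np.float32)))
    for k,lo,hi in [('g',(45,120,80),(80,255,255)),('o',(5,150,100),(22,255,255))]:
        m,s,c=seg(p,lo,hi,bx[k]); v,u=np.nonzero(m)
        e=cv2.minEnclosingCircle((w(p,u,v,.049)[:,:2]*1000).astype(np.float32)); print(k,s,e,np.median(w(p,u,v),0).round(4),w(p,*c,.049).round(4))
    # base rect: white points at z 0.07-0.078
    vv,uu=np.mgrid[0:420,0:560];X=w(p,uu.ravel(),vv.ravel())
    for a,b in [(.070,.078),(.232,.246)]:
        sel=(X[:,2]>a)&(X[:,2]<b)&(X[:,0]>.4)&(X[:,0]<1.0)&(abs(X[:,1]+.04)<.2)
        print(a,sel.sum(),cv2.minAreaRect((X[sel,:2]*1000).astype(np.float32)))
    np.save(n+'X.npy',X)
    cv2.imwrite(f'pics/{n}_z.png',cv2.resize(p['img'][60:260,220:480,::-1] if n=='top' else p['img'][150:360,120:400,::-1],None,fx=2.8,fy=2.8,interpolation=cv2.INTER_CUBIC))
E
```

```text
top bar [288 139  34  10 175] [304.52 143.6 ] depth med [ 0.6631 -0.0325  0.257 ] zrange [0.254 0.257 0.26 ]
173
((663.3804321289062, -33.40975570678711), (10.8260498046875, 66.20179748535156), 6.47135066986084)
((663.1890869140625, -33.40711212158203), (10.200016975402832, 66.21344757080078), 6.821686744689941)
g [443 251  12  13  88] ((450.6479797363281, -359.00836181640625), 14.690272331237793) [ 0.4503 -0.358   0.0489] [ 0.4506 -0.3579  0.049 ]
o [388 245  11  12  74] ((467.7738342285156, -231.87835693359375), 13.723868370056152) [ 0.4675 -0.2317  0.0489] [ 0.468  -0.2319  0.049 ]
0.07 3316 ((599.488037109375, -25.9476318359375), (349.91815185546875, 257.3508605957031), 66.12206268310547)
0.232 7695 ((678.0022583007812, -30.534164428710938), (287.63568115234375, 181.54156494140625), 6.842465877532959)
scene bar [284 220  30  24 233] [298.44635193 231.27038627] depth med [ 0.6665 -0.0354  0.2554] zrange [0.245 0.255 0.259]
193
((664.2219848632812, -33.10608673095703), (12.121658325195312, 69.39813995361328), 7.215329647064209)
((667.4474487304688, -35.00448989868164), (15.32913589477539, 71.47012329101562), 6.821661472320557)
g [132 260  11  10  67] ((450.35406494140625, -358.3343200683594), 13.631705284118652) [ 0.4509 -0.3582  0.048 ] [ 0.4508 -0.3582  0.049 ]
o [183 244  11   9  64] ((468.19390869140625, -232.32798767089844), 13.4762544631958) [ 0.4677 -0.2327  0.0474] [ 0.4688 -0.2328  0.049 ]
0.07 1217 ((670.5371704101562, -88.87796020507812), (331.42376708984375, 293.94140625), 9.30915355682373)
0.232 7913 ((678.8657836914062, -30.716018676757812), (286.9007568359375, 183.1188507080078), 6.911141395568848)
```

View pics/top_z.png

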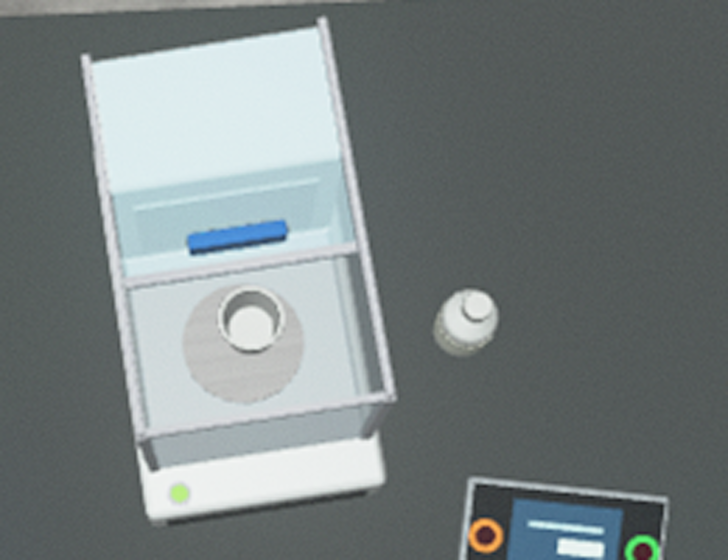

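View pics/scene_z.png

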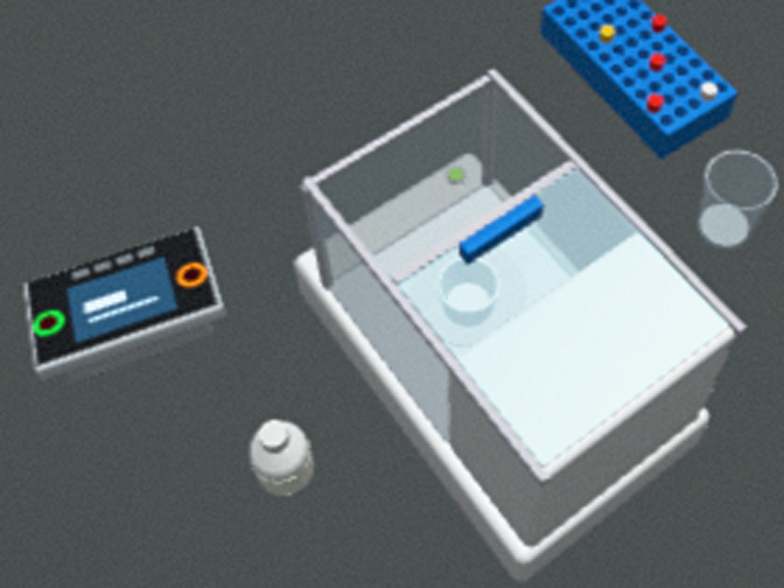

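The bar's top centre is at about (0.6635, -0.033, 0.257), and the balance is yawed 6.8°. The cover is about 102 mm open. The green tare sensor is at (0.4507, -0.358) and the orange print sensor at (0.468, -0.232), roughly 127 mm apart, which fits the 128 mm given. I'll close the fingers, lift, turn and travel to a spot behind the bar.

Call:
move_arm(deltas=[1,0,0,-0.025,0,0,-9.8,1,0,0,-0.025,0,0,-9.8,1,0,0,-0.025,0,0,-9.8,1,-0.02,-0.031,0,0,0,0,1,-0.02,-0.031,0,0,0,0,1,-0.02,-0.031,0,0,0,0,1,-0.02,-0.031,0,0,0,0,1,-0.02,-0.031,0,0,0,0,1,-0.02,-0.031,0,0,0,0,1,-0.02,-0.031,0,0,0,0])

```text
clock: 2.45
tcp_pos: [0.3858, 0.3316, 0.3175]
orientation: [0.0, -0.06, 0.998, 0.0]
wrist_force: [1.0, 0.2, 0.5]
finger_gap: 0.0004
```

Call:
move_arm(deltas=[1,-0.02,-0.031,0,0,0,0,1,-0.02,-0.031,0,0,0,0,1,-0.02,-0.031,0,0,0,0,1,-0.02,-0.031,0,0,0,0,1,-0.02,-0.031,0,0,0,0,1,-0.02,-0.031,0,0,0,0,1,-0.02,-0.031,0,0,0,0,1,-0.02,-0.031,0,0,0,0,1,-0.02,-0.031,0,0,0,0,1,-0.02,-0.031,0,0,0,0])

```text
clock: 3.7
tcp_pos: [0.6216, 0.0478, 0.3173]
orientation: [0.0, -0.06, 0.998, 0.0]
wrist_force: [0.4, -0.4, 0.0]
finger_gap: -0.0
```

Call:
move_arm(deltas=[1,-0.02,-0.028,0,0,0,0,1,-0.02,-0.028,0,0,0,0,1,-0.02,-0.026,0,0,0,0,1,0,0,0,0,0,0])

```text
clock: 4.2
tcp_pos: [0.6915, -0.0274, 0.3155]
orientation: [-0.001, -0.059, 0.998, 0.0]
wrist_force: [-0.3, -1.2, 0.2]
finger_gap: -0.0
```

```bash
python3 - <<'E'
from h import *
s=env.get_state();print(s['tcp_pos'],s['joint_pos'].round(3),s['finger_gap'])
p=cam('scene','s1');q=cam('wrist','w1')
# lowest gripper points
T=s['tcp_pos']
vv,uu=np.mgrid[0:420,0:560]
for c in (p,cam('top','t1')):
    X=w(c,uu.ravel(),vv.ravel());d=X-T
    k=(np.hypot(d[:,0],d[:,1])<.06)&(X[:,2]>.265)
    print(k.sum(), np.sort(X[k,2])[:10].round(4))
    print(pix(c,[T,T+[0,0,-.011],T+[0,0,-.024]]).round(1))
cv2.imwrite('pics/s1z.png',cv2.resize(p['img'][150:330,180:420,::-1],None,fx=3,fy=3,interpolation=cv2.INTER_CUBIC))
E
```

```text
[ 0.69145779 -0.02739222  0.31552388] [-0.155  0.575  0.627  1.624 -0.    -0.273] -1.203078014467198e-05
15675 [0.3067 0.3074 0.3083 0.3092 0.3094 0.3096 0.31   0.3103 0.3105 0.3111]
[[310.1 222.7]
 [309.8 225.9]
 [309.4 229.4]]
0 []
[[300.9 118.5]
 [300.9 120.8]
 [300.9 123.4]]
```

View pics/s1z.png

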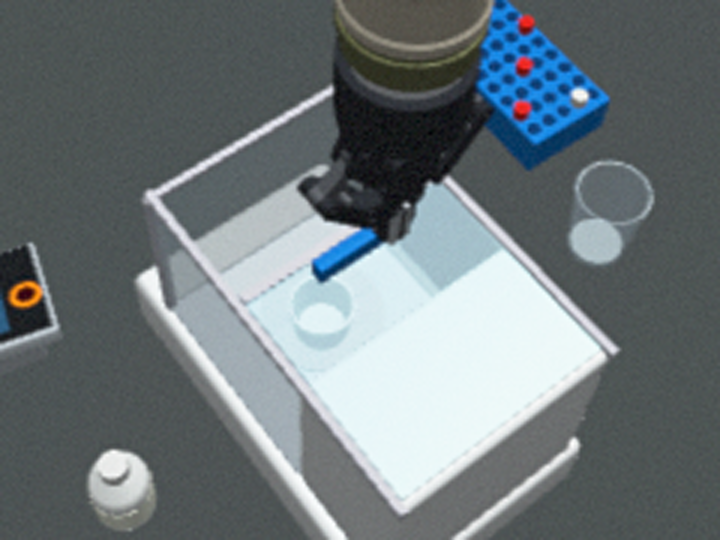

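View pics/w1.png

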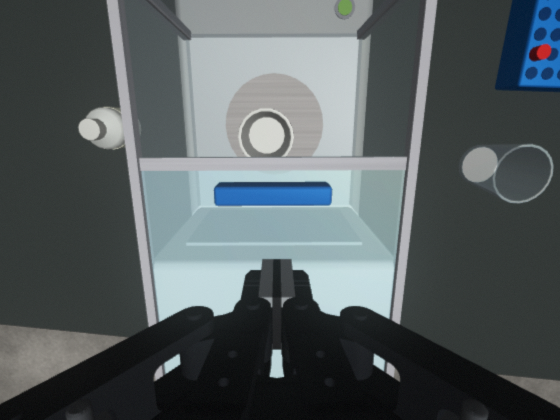

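Call:
move_arm(deltas=[1,0,0,0.02,0,0,0,1,0,0,0.02,0,0,0,1,0,0,0.012,0,0,0,1,0,0,0.005,0,0,0,1,0,0,0,0,0,0])

```text
clock: 4.97
tcp_pos: [0.6902, -0.025, 0.2607]
orientation: [0.0, -0.06, 0.998, 0.0]
wrist_force: [0.6, -1.0, 0.6]
finger_gap: -0.0004
```

```bash
python3 - <<'E'
from h import *
s=env.get_state();print(s['tcp_pos'],s['wrist_force'])
p=cam('scene','s2');q=cam('wrist','w2')
E
```

```text
[ 0.69019528 -0.02504404  0.26065686] [ 0.57129406 -0.99994226  0.6193223 ]
```

View pics/w2.png

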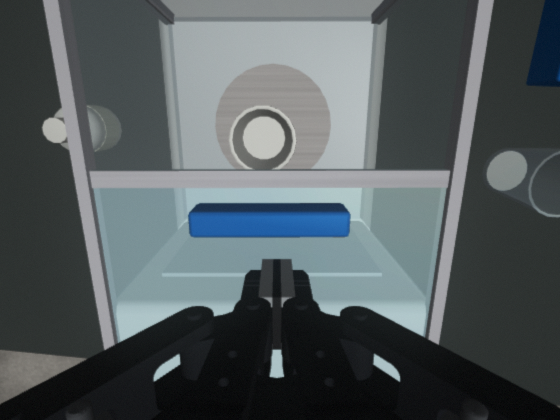

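The tips are at 0.2497, clear of the glass and behind the bar. I'll go 3 mm lower and push towards the front.

Call:
move_arm(deltas=[1,0.006,-0.002,0.003,0,0,0,1,0.006,-0.001,0,0,0,0,1,0.01,0,0,0,0,0,1,0.012,0,0,0,0,0,1,0.012,0,0,0,0,0,1,0.012,0,0,0,0,0,1,0.012,0,0,0,0,0,1,0.008,0,0,0,0,0])

```text
clock: 6.08
tcp_pos: [0.6125, -0.0379, 0.2576]
orientation: [0.0, -0.06, 0.998, -0.0]
wrist_force: [2.2, -0.3, 0.1]
finger_gap: 0.0003
```

```bash
python3 - <<'E'
from h import *
s=env.get_state();print(s['tcp_pos'],s['wrist_force'])
q=cam('wrist','w3')
E
```

```text
[ 0.6125179  -0.03789872  0.25761214] [ 2.22575051 -0.26563676  0.05948549]
```

View pics/w3.png

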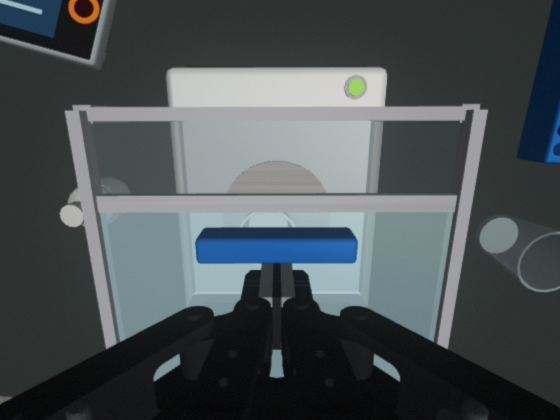

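The bar is moving with about 2 N on the wrist. There are roughly 35 mm left.

Call:
move_arm(deltas=[1,0.01,0,0,0,0,0,1,0.01,0,0,0,0,0,1,0.006,0,0,0,0,0,1,0.003,0,0,0,0,0,1,0.002,0,0,0,0,0,1,0,0,0,0,0,0])

```text
clock: 6.88
tcp_pos: [0.5822, -0.0414, 0.2571]
orientation: [-0.0, -0.06, 0.998, 0.0]
wrist_force: [0.8, -0.8, -0.2]
finger_gap: 0.0
```

Call:
move_arm(deltas=[1,0.002,0,0,0,0,0,1,0.001,0,0,0,0,0,1,0,0,0,0,0,0])

```text
clock: 7.25
tcp_pos: [0.5793, -0.0417, 0.2571]
orientation: [-0.0, -0.06, 0.998, 0.0]
wrist_force: [0.8, -0.0, 0.0]
finger_gap: -0.0002
```

Call:
move_arm(deltas=[1,0.002,0,0,0,0,0,1,0,0,0,0,0,0])

```text
clock: 7.5
tcp_pos: [0.5782, -0.0419, 0.2572]
orientation: [0.001, -0.06, 0.998, 0.0]
wrist_force: [4.6, 1.8, -2.6]
finger_gap: 0.0
```

Call:
move_arm(deltas=[1,0.002,0,0,0,0,0,1,0,0,0,0,0,0])

```text
clock: 7.75
tcp_pos: [0.5781, -0.0419, 0.2573]
orientation: [0.003, -0.06, 0.998, 0.0]
wrist_force: [10.9, 2.1, -5.5]
finger_gap: 0.0
```

The force rose to 11 N with no further motion, at the expected stop position. I'll back off, lift, and check.

Call:
move_arm(deltas=[1,-0.006,0,0,0,0,0,1,-0.008,0,0,0,0,0,1,0,0,-0.02,0,0,0,1,0,0,-0.03,0,0,0,1,0,0,-0.02,0,0,0,1,0,0,0,0,0,0])

```text
clock: 8.5
tcp_pos: [0.5901, -0.0407, 0.3288]
orientation: [0.001, -0.06, 0.998, -0.0]
wrist_force: [-0.5, 0.1, 0.0]
finger_gap: -0.0003
```

```bash
python3 - <<'E'
from h import *
s=env.get_state();print(s['tcp_pos'],s['wrist_force'])
q=cam('wrist','w4')
hsv=cv2.cvtColor(q['img'],cv2.COLOR_RGB2HSV); m=cv2.inRange(hsv,(100,150,60),(125,255,255)); m[:, :150]=0;m[:,450:]=0
v,u=np.nonzero(m);X=w(q,u,v);X=X[abs(X[:,2]-.257)<.005]
print(len(X),cv2.minAreaRect((X[:,:2]*1000).astype(np.float32)),np.median(X,0))
E
```

```text
[ 0.59006234 -0.04070809  0.32878097] [-0.48421396  0.07236081  0.03570213]
1961 ((560.5947265625, -45.361080169677734), (11.468707084655762, 68.43550872802734), 7.095351219177246) [ 0.56009246 -0.04540166  0.25593111]
```

View pics/w4.png

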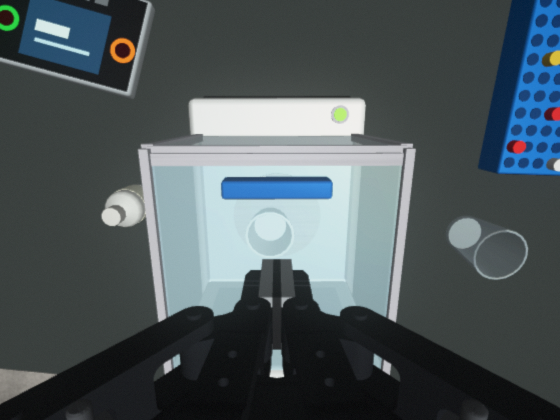

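The cover is shut, with the bar at (0.5605, -0.045) as expected. I'll travel high to the tare sensor.

Call:
move_arm(deltas=[1,0.0176,-0.03,0,0,0,0,1,0.0176,-0.03,0,0,0,0,1,0.0176,-0.03,0,0,0,0,1,0.0176,-0.03,0,0,0,0,1,0.0176,-0.03,0,0,0,0,1,0.0176,-0.03,0,0,0,0,1,0.0176,-0.03,0,0,0,0,1,0.0176,-0.03,0,0,0,0,1,0.0176,-0.03,0,0,0,0,1,0.0176,-0.03,0,0,0,0])

```text
clock: 9.8
tcp_pos: [0.4497, -0.3601, 0.3256]
orientation: [-0.001, -0.06, 0.998, 0.001]
wrist_force: [0.6, 0.2, -0.2]
finger_gap: 0.0001
```

Call:
move_arm(deltas=[1,0,0,0,0,0,0,1,0,0,0,0,0,0])

```text
clock: 10.05
tcp_pos: [0.4504, -0.359, 0.3262]
orientation: [-0.001, -0.06, 0.998, 0.001]
wrist_force: [0.5, -1.1, -0.2]
finger_gap: -0.0001
```

```bash
python3 - <<'E'
from h import *
s=env.get_state();print(s['tcp_pos'],s['joint_pos'].round(2))
q=cam('wrist','w5')
hsv=cv2.cvtColor(q['img'],cv2.COLOR_RGB2HSV)
for lo,hi in [((45,120,80),(80,255,255)),((5,150,100),(22,255,255))]:
    m=cv2.inRange(hsv,lo,hi);n,l,st,c=cv2.connectedComponentsWithStats(m)
    for i in range(1,n):
        if st[i,4]>60: print(c[i].round(),st[i,4],w(q,*c[i],.049).round(4))
E
```

```text
[ 0.45041213 -0.35896206  0.32615953] [-0.81  0.31  0.25  1.51  0.   -0.93]
[277. 178.] 296 [ 0.4482 -0.3586  0.049 ]
```

View pics/w5.png

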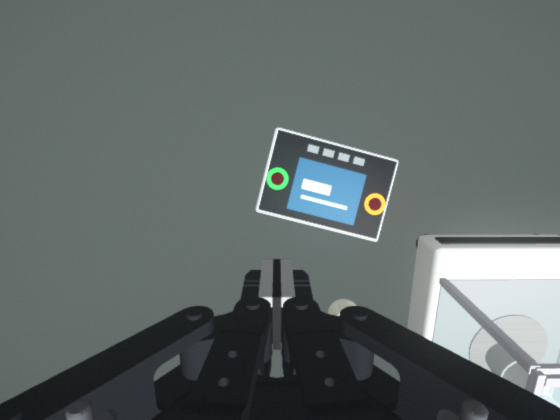

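Green is at (277,178) and orange at (375,204). The hand stands over green to within 2 mm, so I'll descend.

Call:
move_arm(deltas=[1,0,0,0.04,0,0,0,1,0,0,0.04,0,0,0,1,0,0,0.04,0,0,0,1,0,0,0.04,0,0,0,1,0,0,0.03,0,0,0,1,0,0,0,0,0,0])

```text
clock: 10.85
tcp_pos: [0.4497, -0.3568, 0.1349]
orientation: [-0.002, -0.061, 0.998, 0.002]
wrist_force: [0.1, 0.6, 0.5]
finger_gap: 0.0001
```

```bash
python3 - <<'E'
from h import *
s=env.get_state();print(s['tcp_pos'],s['joint_pos'].round(2))
q=cam('wrist','w6')
hsv=cv2.cvtColor(q['img'],cv2.COLOR_RGB2HSV)
m=cv2.inRange(hsv,(45,120,80),(80,255,255));n,l,st,c=cv2.connectedComponentsWithStats(m)
for i in range(1,n):
    if st[i,4]>60: print(st[i],w(q,*c[i],.049).round(4))
E
```

```text
[ 0.4497299  -0.35684745  0.13485093] [-0.81  0.37 -0.14  1.06  0.   -0.93]
[255 207  40  40 848] [ 0.4483 -0.3589  0.049 ]
```

View pics/w6.png

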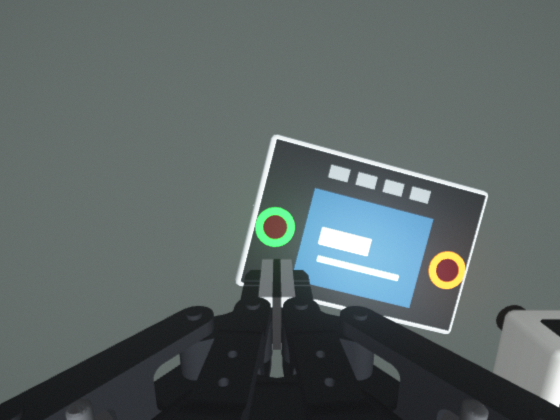

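Call:
move_arm(deltas=[1,0,-0.002,0.025,0,0,0,1,0,0,0.018,0,0,0,1,0,0,0.008,0,0,0,1,0,0,0,0,0,0])

```text
clock: 11.4
tcp_pos: [0.4515, -0.3616, 0.0871]
orientation: [0.0, -0.06, 0.998, -0.0]
wrist_force: [-0.4, 0.1, 0.2]
finger_gap: -0.0001
```

```bash
python3 - <<'E'
from h import *
s=env.get_state();print(s['tcp_pos'])
q=cam('wrist','w7')
hsv=cv2.cvtColor(q['img'],cv2.COLOR_RGB2HSV)
m=cv2.inRange(hsv,(45,120,80),(80,255,255));n,l,st,c=cv2.connectedComponentsWithStats(m)
for i in range(1,n):
    if st[i,4]>60: print(st[i],w(q,st[i,0]+st[i,2]/2,st[i,1]+st[i,3]/2,.049).round(4))
E
```

```text
[ 0.45145474 -0.36162985  0.08712398]
[259 226  50  45 958] [ 0.4468 -0.359   0.049 ]
```

View pics/w7.png

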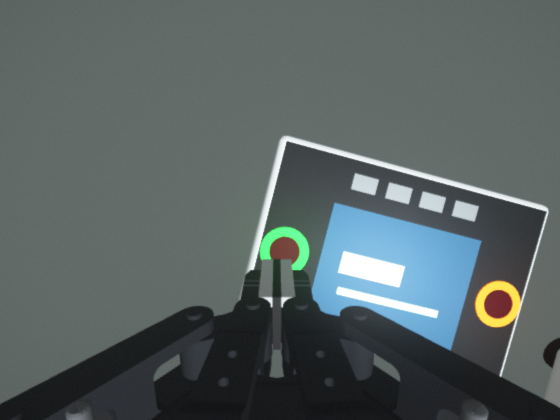

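Call:
move_arm(deltas=[1,0.001,0.003,0.007,0,0,0,1,0,0,0,0,0,0,1,0,0,0,0,0,0,1,0,0,0,0,0,0,1,0,0,0,0,0,0,1,0,0,0,0,0,0,1,0,0,0,0,0,0,1,0,0,0,0,0,0,1,0,0,0,0,0,0,1,0,0,0,0,0,0])

```text
clock: 12.7
tcp_pos: [0.4496, -0.3587, 0.0793]
orientation: [0.0, -0.06, 0.998, 0.0]
wrist_force: [-0.3, 1.2, -0.6]
finger_gap: -0.0003
```

Call:
move_arm(deltas=[1,0,0,0,0,0,0,1,0,0,0,0,0,0,1,0,0,0,0,0,0,1,0,0,0,0,0,0,1,0,0,0,0,0,0,1,0,0,0,0,0,0,1,0,0,0,0,0,0,1,0,0,0,0,0,0,1,0,0,0,0,0,0,1,0,0,0,0,0,0])

```text
clock: 13.95
tcp_pos: [0.4496, -0.3586, 0.0793]
orientation: [0.0, -0.06, 0.998, 0.0]
wrist_force: [-0.0, 0.0, -0.4]
finger_gap: -0.0001
```

```bash
python3 - <<'E'
from h import *
s=env.get_state();print(s['tcp_pos'],s['clock'])
q=cam('wrist','w8');p=cam('scene','s8')
cv2.imwrite('pics/s8z.png',cv2.resize(p['img'][150:330,80:320,::-1],None,fx=3,fy=3,interpolation=cv2.INTER_CUBIC))
E
```

```text
[ 0.44960588 -0.35864271  0.07925611] 13.95
```

View pics/w8.png

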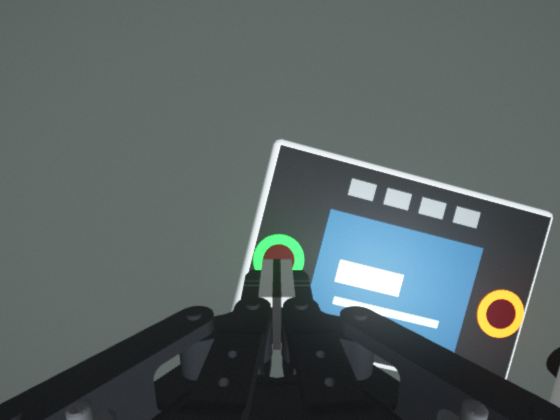

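View pics/s8z.png

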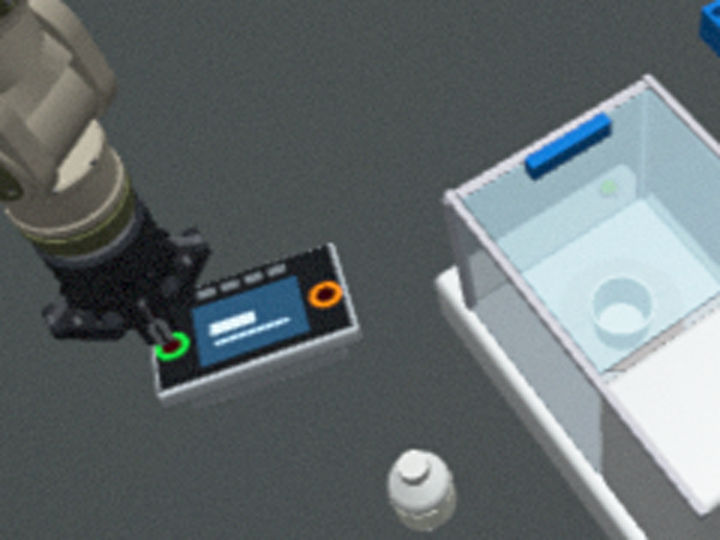

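The hand has held still for about 2.5 s, with the tips 19 mm above the window. I'll lift straight up and draw back.

Call:
move_arm(deltas=[1,0,0,-0.02,0,0,0,1,0,0,-0.04,0,0,0,1,0,0,-0.04,0,0,0,1,0,0,-0.04,0,0,0,1,0,0,-0.04,0,0,0,1,0,0,-0.03,0,0,0,1,0.03,-0.02,0,0,0,0,1,0.03,-0.02,0,0,0,0,1,0.03,-0.02,0,0,0,0,1,0.03,-0.02,0,0,0,0])

```text
clock: 15.3
tcp_pos: [0.3392, -0.4531, 0.2893]
orientation: [0.0, -0.06, 0.998, -0.0]
wrist_force: [-0.1, 0.2, 0.9]
finger_gap: -0.0001
```

Call:
move_arm(deltas=[1,0.03,-0.02,0,0,0,0,1,0.03,-0.02,0,0,0,0,1,0.01,-0.01,0,0,0,0,1,0,0,0,0,0,0,1,0,0,0,0,0,0])

```text
clock: 15.92
tcp_pos: [0.2773, -0.5098, 0.2892]
orientation: [0.0, -0.061, 0.998, 0.0]
wrist_force: [-0.1, -0.5, 0.2]
finger_gap: 0.0003
```

```bash
python3 - <<'E'
from h import *
s=env.get_state();print(s['tcp_pos'],s['clock'],abs(s['qvel']).max(),s['wrist_force'])
p=cam('top','t9');cam('scene','s9')
hsv=cv2.cvtColor(p['img'],cv2.COLOR_RGB2HSV);m=cv2.inRange(hsv,(100,150,60),(125,255,255));m[:,:265]=0;m[:,350:]=0
v,u=np.nonzero(m);X=w(p,u,v);X=X[abs(X[:,2]-.257)<.006];print(len(X),cv2.minAreaRect((X[:,:2]*1000).astype(np.float32)))
for t in ['cup','bottle','beaker']:
    r=imaging.recognise(p,t);print(t,[(round(a['confidence'],2),np.round(a['centre'])) for a in r[:2]])
E
```

```text
[ 0.27733409 -0.50982781  0.2892127 ] 15.925 0.007551855925764087 [-0.05391268 -0.47184432  0.19660327]
190 ((561.6506958007812, -45.369197845458984), (10.999839782714844, 67.18463897705078), 6.2140607833862305)
cup []
bottle [(0.66, array([388., 176.]))]
beaker [(0.59, array([187., 182.]))]
```

View pics/t9.png

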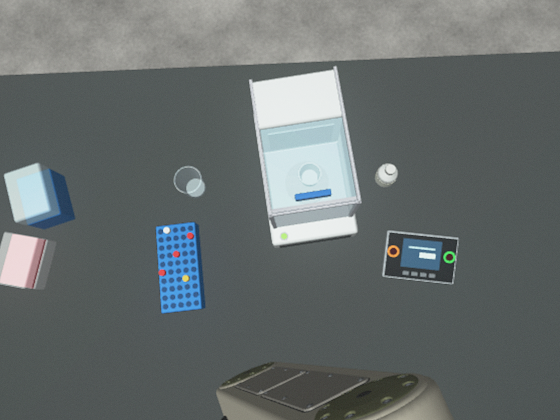

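View pics/s9.png

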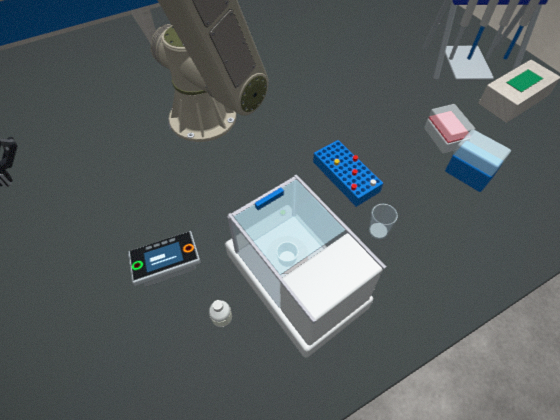

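The bar is at the front, (313,195) in the top view. The cup (310,175), bottle (386,174) and beaker (188,182) have not moved, and the hand is well clear.

```bash
python3 -c "
from h import *
print(order.hand_in())"
```

```text
the job is handed in; nothing more can be done
None
```

I pushed the cover shut, held the fingertips over the tare sensor, drew the hand back and handed the job in at about 16 s. The hand-in gives no verdict, and the scene offers no direct sign that the tare registered.

- **Cover:** I pushed it shut with closed fingertips from behind the bar. It stopped where expected, with the wrist force rising to about 11 N and no further movement. The bar then measured (0.561, -0.045), within 1 mm of the computed shut position, both right after the push and at the end.
- **Tare sensor:** The fingertips held still for about 2.5 s, roughly 19 mm above the green-ringed sensor and within about 2 mm sideways. They never went low near the orange sensor, and I saw no contact with the terminal.
- **Final state:** The hand is well back. The cup, bottle and beaker look unmoved in the top and scene views.
- **Check that failed:** The recogniser did not find the cup in the last top image, where it sits under the glass. I checked it by eye, and it stands where it did at the start.

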